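# Set the turned parts out on their inspection tiles

### The arm

A 6-joint arm with a two-finger parallel gripper is mounted at the origin on a cart in front of the work surface, level with it; the furniture and walls round the work are solid. World frame = base frame: x ahead of the robot, y to its left, z up, the work surface at z = 0. Lengths are in m, angles in degrees, forces in N, time in s.
With the tool pointing down it reaches from about 0.4 to 0.825 m from the base axis. Payload 7 kg.
Tool frame: the origin (TCP) lies between the finger pads; the fingertips stand 19 mm ahead of it and the grasp point (between the pads) is the TCP; z points along the fingers, y is the line along which they close (so a half turn about z gives the same grasp; the last joint's range is limited). The gripper opens to 88 mm and grips with 3 to 60 N. Pads are 19 mm wide; open, the fingers measure 130 mm over their backs; the gripper's body (78 mm by 193 mm) begins 47 mm behind the grasp point.
Start: joints at [-49.269, 20.546, 0.682, 0, -70.136, -16.507], TCP at [0.277, -0.616, 0.246] pointing down, gripper open.
Joint ranges: [-176.03, 176.03], [-82.01, 121.73], [-58.28, 71.71], [-173.87, 95.51], [-174.79, -0.11], [-173.66, 173.66]. Speed limits (degrees/s): [136.94, 136.94, 172.46, 180, 180, 180].

### API

Orientations are given as [roll, pitch, yaw] about the fixed x, y, z axes, in that order (R = Rz(yaw) Ry(pitch) Rx(roll)).
In Python, from plant import get_obs, snapshot, close_job, spot_in, spot_point gives the robot as it stands.
- The arm moves only by the tool play_rows, never from a script. Its argument "plan" is a list of rows, each a list of 6 numbers: the shift along the tool's x, y, z in cm, then the turn, a rotation vector about the tool's x, y, z in degrees. A call has 1 to 20 rows; each row shifts and turns the commanded pose from where the row before left it, along the tool's axes as they then stand; what a row does not reach is not made up. A row lasts 1/12 s, in which the tool goes at most 41.7 mm and 7.16 degrees, less where a joint would pass 70% of its speed; a pose out of reach is approached as far as the arm can. A call is refused whole if a number of a shift passes 4.17 or a number of a turn 7.16, either way. A call with a gripper value outside its range is refused whole. "grip" is the finger opening in cm, from 0 to 8.76, set as the call begins (left out, the last holds). The fingers move at their own pace and stop on an object; the grip force is fixed at half the most. Time passes only in rows, so rows that do not move let the fingers close. It gives the time, the measured TCP pose, the force, the opening and the grip force at its end, in the units of the state.
- get_obs(): the state, without advancing time (a new reading comes with each control period).
- snapshot(name): name is "scene" or "side" or "wrist"; returns a dict with "frame" (420x560x3 uint8, red, green, blue), "fx", "fy", "cx", "cy" (pixels), "position" and "attitude" of the camera in the world. Camera axes: x right, y down, z forward; pixel columns grow to the right and rows downward; lengths in m; the calibration is good to about 2 mm. A picture is of the moment at which its call begins. There is no depth.
- close_job(): hands the job in; it is judged then, once.
Trained networks look in the newest picture that a camera, given by its name, has taken for a name from the list of things; names that differ only in an ending like _2 or _b are one class to them, and where a whole thing is asked for, a point or a joint stands for the part that bears it (a point fixed in the world has none). Each returns a list of dicts, best first, with "score" (0 to 1); they miss things now and then, are a little off and sometimes report something else, mostly with a low value. They report only what shows in the picture. A call takes as long as a camera call. They do not tell look-alikes from the thing itself.
- spot_in(camera, thing): "position" ([x, y, z] in m, in world coordinates, good to about 4 mm: the middle of the surface that is visible of it).
- spot_point(camera, thing): "position" ([x, y, z] in m, in world coordinates, good to about 4 mm: a listed point, or the origin of a listed thing).
The state is a dict: "clock": time; "joint_pos": joint angles; "qvel": joint speeds; "tau": joint torques, N m; "tool_pos": TCP position; "orientation": TCP orientation; "force": force on the tool from outside, world axes, zero at the start; "moment": the same for the moment, N m; "opening": finger opening in m; "gripper_force": force on a finger pad.
Only numpy, scipy, OpenCV 4.12 (cv2) and the standard library are available. Lean on these libraries where they do the work, as an engineer would, in place of code of your own. Each camera call takes 0.05 s, during which the arm holds its last target. There are 200 camera calls.

### The job

Pick the four round turned parts out of the batch lying loose on the green bench top and stand each one upright on the tile whose white disc is as wide as the part's foot, centred so that it covers its disc: the largest foot goes on the largest disc, and so on down. Leave the two rectangular bored blocks where they lie.

Things in the scene. Friction and masses are not known exactly. Their poses are not given: they have to be found in the camera images.
- hub_mid (a point): the flanged hub, loose aluminium turned part standing on its flange: a round flange 62 mm across and 10 mm thick with four small dark holes, and on it a central boss 30 mm across; 36 mm tall over all. This point lies on its axis, 18 mm above its underside (so the boss reaches from 8 mm below to 18 mm above this point: grip the boss). z is up along its axis
- sleeve_mid (a point): the sleeve, loose plain steel turned cylinder, 45 mm across and 44 mm tall, with a dark bore mark on top and a thin dark groove round it. This point lies on its axis half-way up (22 mm above its underside). z is up along its axis
- bush_mid (a point): the bush, loose turned steel part: a round foot flange 34 mm across, about 6 mm thick, with a barrel about 26 mm across above it; 28 mm tall. To the touch it is a solid that tapers from the top of the foot flange (34 mm) to its top (26 mm), so only the lowest 6 mm have upright sides: grip it low, with the finger tips about 3 mm above its underside. This point lies on its axis half-way up (14 mm above its underside). z is up along its axis
- nozzle_mid (a point): the blast nozzle, loose brass turned part standing on its narrow foot: foot 23 mm across, a collar 29 mm across from 19 to 26 mm above its underside (the only upright sides: grip the collar), then a taper to a narrow tip; 52 mm tall. This point lies on its axis half-way up (26 mm above its underside). z is up along its axis
- block_a_mid (a point): one of two alike bored aluminium blocks (not a turned part: rectangular, to be left alone), loose, 30 x 40 x 22 mm, with a bore and two small holes in its top. This point is its centre, 11 mm above its underside; its x axis runs along the 30 mm side, y along the 40 mm side
- block_b_mid (a point): one of two alike bored aluminium blocks (not a turned part: rectangular, to be left alone), loose, 30 x 40 x 22 mm, with a bore and two small holes in its top. This point is its centre, 11 mm above its underside; its x axis runs along the 30 mm side, y along the 40 mm side
- spot_hub (a point): centre of the white disc, 62 mm across (as wide as the foot of the hub), on the flat top of a fixed dark rubber tile 84 x 84 x 8 mm. The four tiles differ only in the size of their disc. This point is level with the tile's top, 8 mm above the bench; z is up
- spot_sleeve (a point): centre of the white disc, 45 mm across (as wide as the foot of the sleeve), on the flat top of a fixed dark rubber tile 84 x 84 x 8 mm. The four tiles differ only in the size of their disc. This point is level with the tile's top, 8 mm above the bench; z is up
- spot_bush (a point): centre of the white disc, 34 mm across (as wide as the foot of the bush), on the flat top of a fixed dark rubber tile 84 x 84 x 8 mm. The four tiles differ only in the size of their disc. This point is level with the tile's top, 8 mm above the bench; z is up
- spot_nozzle (a point): centre of the white disc, 23 mm across (as wide as the foot of the nozzle), on the flat top of a fixed dark rubber tile 84 x 84 x 8 mm. The four tiles differ only in the size of their disc. This point is level with the tile's top, 8 mm above the bench; z is up
There are look-alikes about, which are no part of the job. Leave any orange look-alike of the part that bears nozzle_mid alone. What is shaped like the part that bears bush_mid but orange is not meant.

How it is judged (in metres and radians):
At the end, for the whole second after the job is handed in: The hub, sleeve, bush and nozzle each stand on the tile with the disc of their own foot size, axis within 12 mm of the disc's centre, resting on the tile (height within 4 mm), upright within 0.1 rad and at rest; both blocks are within 20 mm of where they started (horizontal distance between hub_mid and spot_hub below 0.012 m and z of hub_mid in the frame of spot_hub between 0.014 and 0.022 m and angle between each of hub_mid, sleeve_mid, bush_mid, nozzle_mid's own z axis and vertical below 0.1 rad and linear speed of each of hub, sleeve, bush, nozzle below 0.02 m/s and horizontal distance between sleeve_mid and spot_sleeve below 0.012 m and z of sleeve_mid in the frame of spot_sleeve between 0.018 and 0.026 m and horizontal distance between bush_mid and spot_bush below 0.012 m and z of bush_mid in the frame of spot_bush between 0.01 and 0.018 m and horizontal distance between nozzle_mid and spot_nozzle below 0.012 m and z of nozzle_mid in the frame of spot_nozzle between 0.022 and 0.03 m and distance of each of block_a_mid, block_b_mid from where it was at the start of the episode below 0.02 m); the robot touches nothing.
It fails at once if a rectangular block is moved by more than 20 mm (distance of any of block_a_mid, block_b_mid from where it was at the start of the episode above 0.02 m).
It also fails if it takes over 104 s, if anything falls off the work surface, if the arm or the gripper's body presses on something with over 40 N, if the wrist force passes 120 N, or if a joint passes its speed limit or range.

## Working session

There is one attempt and no reset: what is moved stays moved. The work goes in short steps, Python scripts to look and compute and a tool call to move; the robot and the scene stay as the last step left them, time stands still between calls to the robot, and variables do not carry over. Pictures are saved under pics/ and viewed, at most 14 in all, crops included, and the job is handed in when it is done.

Besides the shell and the picture viewer there is one more tool, called after ">>>" as name(argument=value, ...) on one line, values as JSON. play_rows: Moves the arm, as the interface text tells. Its arguments: {"type":"object","properties":{"plan":{"type":"array","items":{"type":"array","items":{"type":"number"}}},"grip":{"type":"number"}},"required":["plan"]}

```bash
mkdir -p pics; cat > h.py <<'E'
import numpy as np, cv2
from plant import get_obs, snapshot, close_job, spot_in, spot_point
from scipy.spatial.transform import Rotation as R
def save(n,f): cv2.imwrite('pics/'+f,cv2.cvtColor(n['frame'],cv2.COLOR_RGB2BGR))
E
python3 - <<'E'
from h import *
for c in ['scene','side']:
    s=snapshot(c); save(s,c+'0.png'); print(c,s['position'],s['attitude'],s['fx'])
    for t in ['hub_mid','sleeve_mid','bush_mid','nozzle_mid','block_a_mid','spot_hub','spot_sleeve','spot_bush','spot_nozzle']:
        print(t,[(np.round(d['position'],3).tolist(),round(d['score'],2)) for d in spot_point(c,t)[:4]])
print(get_obs())
E
```

```text
scene [ 0.09061083 -0.34416638  0.71525013] [-138.37840521    0.29007236  -49.24533569] 445.69295823185445
hub_mid [([0.444, -0.085, 0.02], 0.73), ([0.552, -0.094, 0.02], 0.73)]
sleeve_mid [([0.551, -0.093, 0.02], 0.87)]
bush_mid [([0.669, -0.086, 0.012], 0.59), ([0.657, 0.003, 0.014], 0.52)]
nozzle_mid [([0.433, -0.2, 0.024], 0.72), ([0.495, -0.195, 0.028], 0.65), ([0.363, -0.189, 0.027], 0.62)]
block_a_mid [([0.671, -0.208, 0.012], 0.93)]
spot_hub [([0.596, 0.117, 0.008], 0.88)]
spot_sleeve [([0.603, 0.255, 0.009], 0.92)]
spot_bush [([0.457, 0.252, 0.008], 0.62)]
spot_nozzle [([0.48, 0.122, 0.008], 0.85), ([0.55, -0.093, 0.02], 0.27)]
side [0.2359648  0.6791996  0.68758321] [-131.61751416   -0.41857982 -155.18242156] 392.1528219020516
hub_mid [([0.443, -0.086, 0.018], 0.93)]
sleeve_mid [([0.552, -0.088, 0.02], 0.83), ([0.48, 0.121, 0.004], 0.32)]
bush_mid [([0.67, -0.085, 0.014], 0.69), ([0.652, 0.002, 0.01], 0.62)]
nozzle_mid [([0.428, -0.2, 0.027], 0.68), ([0.493, -0.19, 0.023], 0.53)]
block_a_mid [([0.67, -0.212, 0.013], 0.43)]
spot_hub [([0.598, 0.121, 0.009], 0.55), ([0.563, -
[... 250 characters left out ...]
454, 0.256, 0.008], 0.49)]
{'clock': 1.0, 'joint_pos': array([-4.92688221e+01,  2.05460404e+01,  6.81968588e-01, -1.32291712e-03,
       -7.01363879e+01, -1.65067779e+01]), 'qvel': array([-0.00379114,  0.04100017, -0.06464506,  0.0662744 ,  0.00462106,
       -0.03506507]), 'tau': array([-3.07525970e-04, -5.82390654e+01,  2.93302059e+01,  7.00238720e+00,
        1.24469376e-02, -3.42515477e-05]), 'tool_pos': array([ 0.27693593, -0.61554308,  0.24556076]), 'orientation': array([ 1.79999206e+02,  1.06228301e-03, -1.55776050e+02]), 'force': array([ 0.2097502 , -0.0643979 , -0.63457022]), 'moment': array([0.0170463 , 0.02420218, 0.037209  ]), 'gripper_force': 0.0, 'opening': 0.08769746488421194}
```

```bash
ls; ls pics
```

```text
h.py
pics
scene0.png
side0.png
```

View pics/scene0.png

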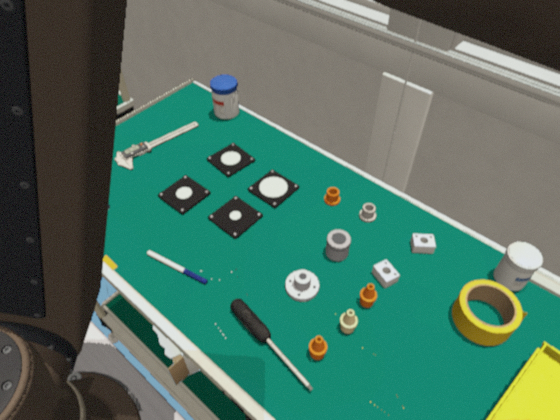

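View pics/side0.png

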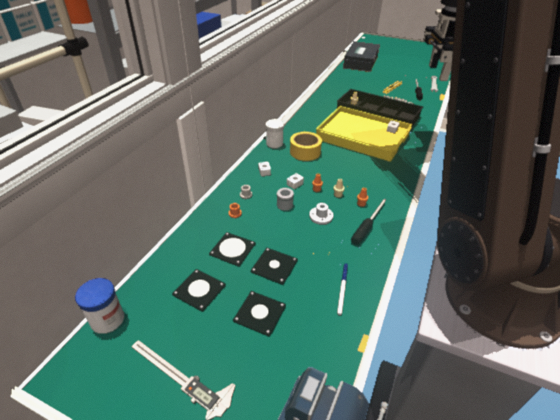

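The scene picture shows the discs at (273,188) largest, (232,158), (184,194), and (235,216) smallest. The grey bush is at (369,212) and the orange one at (332,195). The brass nozzle at (348,320) sits between two orange ones at (369,296) and (318,348). The hub is at (302,285), the sleeve at (338,243), and the blocks at (386,272) and (424,242). The side view agrees. Next I move above the parts for a closer look.

>>> play_rows(plan=[[0, 0, 0, 0, 0, 6.056], [0, 0, 0, 0, 0, 6.056], [0, 0, 0, 0, 0, 6.056], [0, 0, 0, 0, 0, 6.056], [-1.38, 3.4, -0.29, 0, 0, 0], [-1.38, 3.4, -0.29, 0, 0, 0], [-1.38, 3.4, -0.29, 0, 0, 0], [-1.38, 3.4, -0.29, 0, 0, 0], [-1.38, 3.4, -0.29, 0, 0, 0], [-1.38, 3.4, -0.29, 0, 0, 0], [-1.38, 3.4, -0.29, 0, 0, 0], [-1.38, 3.4, -0.29, 0, 0, 0], [-1.38, 3.4, -0.29, 0, 0, 0], [-1.38, 3.4, -0.29, 0, 0, 0], [-1.38, 3.4, -0.29, 0, 0, 0], [-1.38, 3.4, -0.29, 0, 0, 0], [-1.38, 3.4, -0.29, 0, 0, 0], [-1.38, 3.4, -0.29, 0, 0, 0]])

```text
clock: 2.5
tool_pos: [0.4704, -0.1377, 0.2868]
orientation: [180.0, 0.1, -180.0]
force: [1.6, -0.8, -0.1]
opening: 0.0876
gripper_force: 0.0
```

```bash
cat >> h.py <<'E'
def look(f=None,things=('hub_mid','sleeve_mid','bush_mid','nozzle_mid','block_a_mid'),cam='wrist'):
    s=snapshot(cam)
    if f: save(s,f)
    for t in things:
        print(t,[(np.round(d['position'],3).tolist(),round(d['score'],2)) for d in spot_point(cam,t)[:4]])
    return s
def proj(s,p):
    c=R.from_euler('xyz',s['attitude'],degrees=True).inv().apply(np.array(p)-s['position'])
    return np.round([s['fx']*c[0]/c[2]+s['cx'],s['fy']*c[1]/c[2]+s['cy']])
E
python3 - <<'E'
from h import *
s=look('w1.png'); print(s['position'],s['attitude'],s['fx'])
for p in [[.43,-.2,.026],[.444,-.0855,.036],[.5515,-.09,.044],[.67,-.085,.028]]: print(proj(s,p))
o=get_obs(); print(o['tool_pos'],o['orientation'])
E
```

```text
hub_mid [([0.446, -0.089, 0.016], 0.93)]
sleeve_mid [([0.552, -0.09, 0.02], 0.84)]
bush_mid [([0.665, -0.084, 0.015], 0.84), ([0.66, -0.001, 0.016], 0.56), ([0.435, -0.197, 0.022], 0.32)]
nozzle_mid [([0.436, -0.196, 0.024], 0.83), ([0.496, -0.195, 0.021], 0.67), ([0.362, -0.188, 0.021], 0.62)]
block_a_mid [([0.671, -0.203, 0.011], 0.85)]
[ 0.40074407 -0.13710174  0.425779  ] [ 1.64818199e+02 -4.76259327e-02  8.99267960e+01] 314.44794933026486
[234. 147.]
[326. 159.]
[320. 243.]
[320. 316.]
[ 0.46982853 -0.13990975  0.28609707] [-1.79997655e+02 -1.22551965e-02  1.79993073e+02]
```

View pics/w1.png

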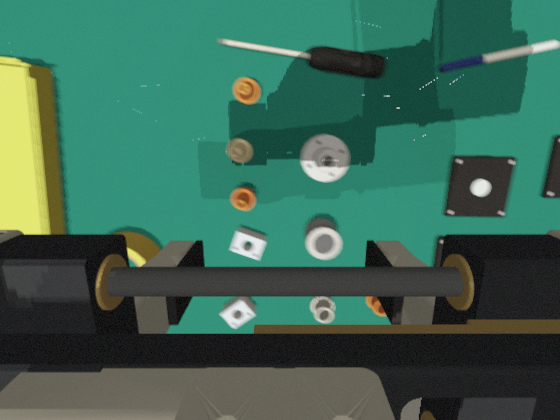

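The wrist picture shows the brass nozzle at (239,150) and the hub at (325,158), with the sleeve at (323,240) and the bush at (322,308). The orange ones at (246,90), (243,198) and (378,303) stay put. Estimates from the three views agree within a few mm: nozzle (.433,-.197), hub (.4445,-.0865), sleeve (.5515,-.0905), bush (.668,-.085).

>>> play_rows(plan=[[0.62, -0.95, 3.1, 0, 0, 0], [0.62, -0.95, 3.1, 0, 0, 0], [0.62, -0.95, 3.1, 0, 0, 0], [0.62, -0.95, 3.1, 0, 0, 0], [0.62, -0.95, 3.1, 0, 0, 0], [0.62, -0.95, 3.1, 0, 0, 0], [0, 0, 1.92, 0, 0, 0], [0, 0, 1.92, 0, 0, 0], [0, 0, 1.92, 0, 0, 0], [0, 0, 1.92, 0, 0, 0], [0, 0, 0, 0, 0, 0], [0, 0, 0, 0, 0, 0]], grip=5.0)

```text
clock: 3.8
tool_pos: [0.4319, -0.1975, 0.0229]
orientation: [-180.0, -0.1, 179.9]
force: [1.2, 0.2, 0.8]
opening: 0.0504
gripper_force: 0.0
```

>>> play_rows(plan=[[0, 0, 0, 0, 0, 0], [0, 0, 0, 0, 0, 0], [0, 0, 0, 0, 0, 0], [0, 0, 0, 0, 0, 0], [0, 0, 0, 0, 0, 0], [0, 0, 0, 0, 0, 0], [0, 0, 0, 0, 0, 0], [0, 0, 0, 0, 0, 0]], grip=2.0)

```text
clock: 4.47
tool_pos: [0.4335, -0.1966, 0.0241]
orientation: [-180.0, 0.1, -180.0]
force: [-0.8, 0.6, 6.9]
opening: 0.0266
gripper_force: 30.0
```

>>> play_rows(plan=[[0, 0, -2, 0, 0, 0], [0, 0, -3, 0, 0, 0], [0, 0, -4, 0, 0, 0], [0, 0, -4, 0, 0, 0], [0, 0, 0, 0, 0, 0]])

```text
clock: 4.88
tool_pos: [0.4368, -0.1972, 0.1608]
orientation: [-179.9, 0.6, -179.9]
force: [1.7, 0.6, -1.5]
opening: 0.0269
gripper_force: 30.0
```

```bash
python3 - <<'E'
from h import *
w=look('w2.png',('nozzle_mid',))
s=look(None,('nozzle_mid',),'scene');look(None,('nozzle_mid',),'side')
u,v=map(int,proj(s,[.433,-.197,.155])); 
c=s['frame'][max(v-80,0):v+120,max(u-100,0):u+100]
c=cv2.cvtColor(cv2.resize(c,(0,0),fx=2,fy=2),cv2.COLOR_RGB2BGR)
f=cv2.cvtColor(w['frame'],cv2.COLOR_RGB2BGR)[100:,80:480]
cv2.imwrite('pics/c2.png',np.hstack([f[:320],cv2.resize(c,(400,400))[:320]]))
E
```

```text
nozzle_mid [([0.441, -0.197, 0.162], 0.94), ([0.364, -0.187, 0.025], 0.73)]
nozzle_mid [([0.359, -0.19, 0.026], 0.57), ([0.432, -0.195, 0.156], 0.55), ([0.494, -0.197, 0.027], 0.52)]
nozzle_mid [([0.36, -0.188, 0.025], 0.69), ([0.494, -0.193, 0.023], 0.48)]
```

View pics/c2.png

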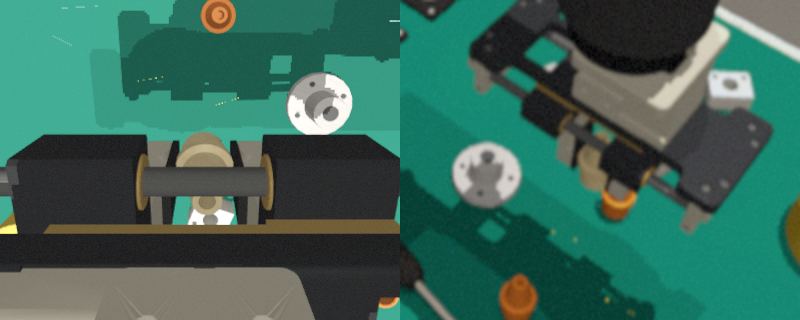

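```bash
python3 - <<'E'
from h import *
a=cv2.imread('pics/w2.png')[220:330,220:350]
s=snapshot('scene');s2=snapshot('side')
def cr(s,p,h):
    u,v=map(int,proj(s,p)); c=s['frame'][v-h:v+h,u-h:u+h]
    return cv2.resize(cv2.cvtColor(c,cv2.COLOR_RGB2BGR),(270,400),interpolation=cv2.INTER_CUBIC) if 0 else cv2.resize(cv2.cvtColor(c,cv2.COLOR_RGB2BGR),(260,260),interpolation=cv2.INTER_CUBIC)
p=[.436,-.197,.155]
cv2.imwrite('pics/c3.png',np.hstack([cv2.resize(a,(260,260)),cr(s,p,35),cr(s2,p,30)]))
E
```

```text
(no output)
```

View pics/c3.png

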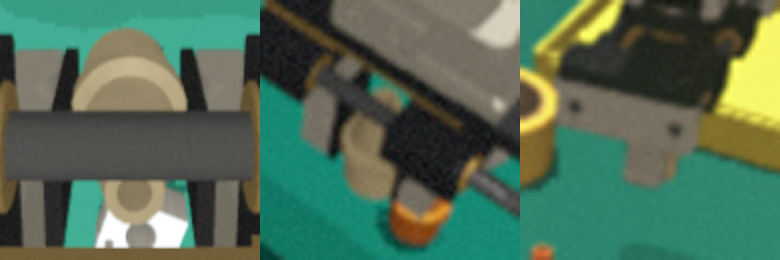

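```bash
python3 - <<'E'
from h import *
w=snapshot('wrist');o=get_obs();t=o['tool_pos'];print(t,o['orientation'])
for dx in (-.006,0,.006):
  print(dx,[proj(w,t+np.array(d)).tolist() for d in ([dx,0,.029],[dx-.0145,0,.003],[dx-.0115,0,-.023],[dx,-.0145,.003],[dx,.0145,.003])])
E
```

```text
[ 0.4323649  -0.19649043  0.15228354] [ 1.79993392e+02 -1.32859411e-01 -1.79998805e+02]
-0.006 [[283.0, 292.0], [283.0, 234.0], [283.0, 223.0], [252.0, 264.0], [314.0, 263.0]]
0 [[283.0, 306.0], [283.0, 247.0], [283.0, 234.0], [252.0, 275.0], [313.0, 275.0]]
0.006 [[283.0, 319.0], [283.0, 259.0], [283.0, 244.0], [253.0, 287.0], [313.0, 286.0]]
```

The nozzle is held upright, matching the projected model within about 2 mm. Now carrying it to the smallest disc.

>>> play_rows(plan=[[-0.2, 1.5, 0, 0, 0, 0], [-0.5, 3.3, 0, 0, 0, 0], [-0.5, 3.3, 0, 0, 0, 0], [-0.5, 3.3, 0, 0, 0, 0], [-0.5, 3.3, 0, 0, 0, 0], [-0.5, 3.3, 0, 0, 0, 0], [-0.5, 3.3, 0, 0, 0, 0], [-0.5, 3.3, 0, 0, 0, 0], [-0.5, 3.3, 0, 0, 0, 0], [-0.5, 2.7, 0, 0, 0, 0], [-0.2, 1.2, 0, 0, 0, 0], [0, 0, 2.5, 0, 0, 0], [0, 0, 3, 0, 0, 0], [0, 0, 2.5, 0, 0, 0], [0, 0, 2, 0, 0, 0], [0, 0, 1, 0, 0, 0], [0, 0, 0.6, 0, 0, 0], [0, 0, 0.3, 0, 0, 0], [0, 0, 0, 0, 0, 0], [0, 0, 0, 0, 0, 0]])

```text
clock: 7.0
tool_pos: [0.4823, 0.1216, 0.0348]
orientation: [180.0, 0.0, -180.0]
force: [0.6, 0.4, -1.2]
opening: 0.0271
gripper_force: 30.0
```

```bash
python3 - <<'E'
from h import *
o=get_obs();print(o['tool_pos'],o['orientation'],o['force'])
w=look('w4.png',('nozzle_mid','spot_nozzle','spot_hub','spot_bush','spot_sleeve'))
look(None,('nozzle_mid',),'scene')
for p in ([.4795,.1215,.008],[.597,.119,.008],[.456,.254,.008],[.603,.255,.008]):print(proj(w,p))
E
```

```text
[0.48230167 0.12156914 0.03480761] [ 1.79986402e+02  3.09927426e-02 -1.79995550e+02] [ 0.60253724  0.39877812 -1.16377302]
nozzle_mid []
spot_nozzle []
spot_hub []
spot_bush [([0.459, 0.254, 0.012], 0.65)]
spot_sleeve [([0.602, 0.263, 0.009], 0.71)]
nozzle_mid [([0.36, -0.189, 0.03], 0.64), ([0.498, -0.193, 0.028], 0.55), ([0.479, 0.122, 0.032], 0.47)]
[283. 246.]
[280. 411.]
[526. 205.]
[483. 418.]
```

View pics/w4.png

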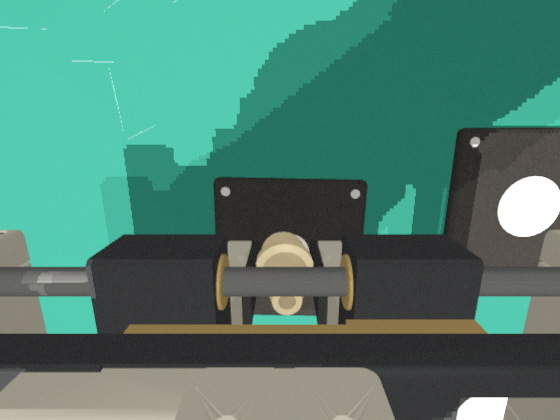

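```bash
cat >> h.py <<'E'
def back(s,uv,z):
    d=R.from_euler('xyz',s['attitude'],degrees=True).apply([(uv[0]-s['cx'])/s['fx'],(uv[1]-s['cy'])/s['fy'],1])
    return np.round(s['position']+d*(z-s['position'][2])/d[2],4)
E
python3 - <<'E'
from h import *
w=snapshot('wrist')
for uv in [(225,191),(355,194),(216,180),(365,181),(475,142),(529,207)]:print(uv,back(w,uv,.008))
E
```

```text
(225, 191) [0.4478 0.0904 0.008 ]
(355, 194) [0.4495 0.1605 0.008 ]
(216, 180) [0.4418 0.0859 0.008 ]
(365, 181) [0.4424 0.1654 0.008 ]
(475, 142) [0.4221 0.221  0.008 ]
(529, 207) [0.457  0.2559 0.008 ]
```

The disc peeks out at (300,243), right of the nozzle foot, and the tile's holes are at (225,191) and (355,194). That puts its centre near (.483,.125), so I nudge and lower.

>>> play_rows(plan=[[-0.15, 0.3, 0, 0, 0, 0], [0, 0, 0.2, 0, 0, 0], [0, 0, 0.15, 0, 0, 0], [0, 0, 0, 0, 0, 0], [0, 0, 0, 0, 0, 0]])

```text
clock: 7.87
tool_pos: [0.4843, 0.125, 0.032]
orientation: [180.0, 0.1, -179.9]
force: [-3.0, -0.4, 13.5]
opening: 0.0268
gripper_force: 30.0
```

>>> play_rows(plan=[[0, 0, 0, 0, 0, 0], [0, 0, 0, 0, 0, 0], [0, 0, 0, 0, 0, 0], [0, 0, 0, 0, 0, 0], [0, 0, 0, 0, 0, 0], [0, 0, -1, 0, 0, 0], [0, 0, -3, 0, 0, 0], [0, 0, -4, 0, 0, 0], [0, 0, -4, 0, 0, 0]], grip=5.0)

```text
clock: 8.62
tool_pos: [0.4826, 0.1239, 0.1514]
orientation: [-179.9, -0.1, -180.0]
force: [1.3, 1.1, -0.4]
opening: 0.0498
gripper_force: 0.0
```

Contact at the tile, then released. Next the hub.

>>> play_rows(plan=[[0.54, -3.0, 0, 0, 0, 0], [0.54, -3.0, 0, 0, 0, 0], [0.54, -3.0, 0, 0, 0, 0], [0.54, -3.0, 0, 0, 0, 0], [0.54, -3.0, 0, 0, 0, 0], [0.54, -3.0, 0, 0, 0, 0], [0.54, -3.0, 0, 0, 0, 0], [0, 0, 2.5, 0, 0, 0], [0, 0, 3, 0, 0, 0], [0, 0, 2.5, 0, 0, 0], [0, 0, 2, 0, 0, 0], [0, 0, 1.4, 0, 0, 0], [0, 0, 0.4, 0, 0, 0], [0, 0, 0, 0, 0, 0]])

```text
clock: 9.78
tool_pos: [0.4448, -0.0858, 0.0319]
orientation: [-180.0, -0.2, 180.0]
force: [-0.4, 0.3, -0.1]
opening: 0.05
gripper_force: 0.0
```

```bash
python3 - <<'E'
from h import *
o=get_obs();t=o['tool_pos'];print(t,o['force'])
w=look('w5.png',('hub_mid',))
print(look(None,('nozzle_mid',),'scene')['fx']);look(None,('nozzle_mid','hub_mid'),'side')
print(proj(w,[t[0]-.031,t[1],.01]),proj(w,[t[0],t[1]-.031,.01]),proj(w,[t[0],t[1]+.031,.01]),proj(w,[t[0],t[1],.036]))
E
```

```text
[ 0.44481273 -0.08576716  0.03186208] [-0.44523065  0.31781155 -0.07589613]
hub_mid [([0.444, -0.091, 0.021], 0.77)]
nozzle_mid [([0.495, -0.192, 0.028], 0.76), ([0.358, -0.19, 0.026], 0.7), ([0.482, 0.122, 0.033], 0.53)]
445.69295823185445
nozzle_mid [([0.483, 0.122, 0.032], 0.69), ([0.363, -0.187, 0.023], 0.6), ([0.493, -0.196, 0.022], 0.41)]
hub_mid [([0.445, -0.089, 0.017], 0.48)]
[283. 199.] [227. 254.] [339. 254.] [283. 276.]
```

View pics/w5.png

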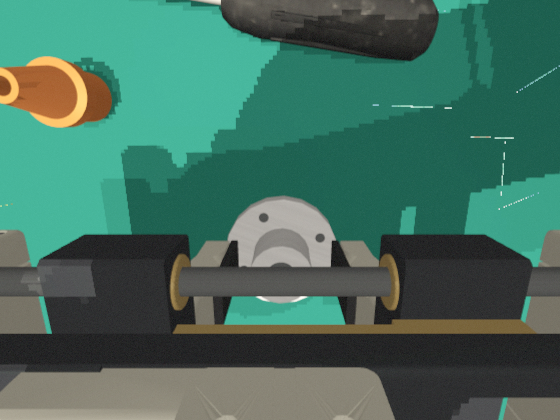

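The hub is centred between the fingers: its flange edge is at row 197, where 199 was predicted, and the centre is at column 281. The nozzle stands on its tile.

>>> play_rows(plan=[[0, 0, 0, 0, 0, 0], [0, 0, 0, 0, 0, 0], [0, 0, 0, 0, 0, 0], [0, 0, 0, 0, 0, 0], [0, 0, 0, 0, 0, 0], [0, 0, 0, 0, 0, 0], [0, 0, 0, 0, 0, 0], [0, 0, -2, 0, 0, 0], [0, 0, -4, 0, 0, 0], [0, 0, -4, 0, 0, 0]], grip=2.0)

```text
clock: 10.97
tool_pos: [0.4441, -0.0858, 0.1328]
orientation: [-180.0, -0.3, 180.0]
force: [2.1, 0.1, -1.7]
opening: 0.0284
gripper_force: 30.0
```

>>> play_rows(plan=[[-1.0, 1.3, 0, 0, 0, 0], [-2.0, 2.7, 0, 0, 0, 0], [-2.0, 2.7, 0, 0, 0, 0], [-2.0, 2.7, 0, 0, 0, 0], [-2.0, 2.7, 0, 0, 0, 0], [-2.0, 2.7, 0, 0, 0, 0], [-2.0, 2.7, 0, 0, 0, 0], [-1.7, 2.4, 0, 0, 0, 0], [-0.5, 0.7, 0, 0, 0, 0], [0, 0, 2, 0, 0, 0], [0, 0, 3, 0, 0, 0], [0, 0, 2.2, 0, 0, 0], [0, 0, 1, 0, 0, 0], [0, 0, 0, 0, 0, 0], [0, 0, 0, 0, 0, 0]])

```text
clock: 12.22
tool_pos: [0.5977, 0.1202, 0.0509]
orientation: [-180.0, -0.0, -180.0]
force: [0.2, -0.2, -0.9]
opening: 0.0282
gripper_force: 30.0
```

```bash
python3 - <<'E'
from h import *
o=get_obs();t=o['tool_pos'];print(t,o['orientation'],o['force'],o['opening'])
w=look('w6.png',('hub_mid','spot_hub','spot_sleeve'))
look(None,('hub_mid','spot_hub'),'scene');look(None,('hub_mid','spot_hub'),'side')
print(proj(w,[t[0]-.031,t[1],t[2]-.022]),proj(w,[t[0],t[1]-.031,t[2]-.022]),proj(w,[t[0],t[1]+.031,t[2]-.022]))
for a in(-.035,.035): print(proj(w,[.597-.035,.1195+a,.008]))
E
```

```text
[0.5976592  0.12024556 0.05089884] [-1.79961914e+02 -3.68862868e-02 -1.79992686e+02] [ 0.18744177 -0.2022304  -0.89680654] 0.028206398025111046
hub_mid [([0.597, 0.119, 0.037], 0.56)]
spot_hub []
spot_sleeve []
hub_mid [([0.599, 0.125, 0.038], 0.7)]
spot_hub [([0.596, 0.116, 0.008], 0.89)]
hub_mid [([0.595, 0.122, 0.036], 0.63)]
spot_hub [([0.596, 0.118, 0.008], 0.62)]
[283. 199.] [227. 254.] [339. 254.]
[222. 183.]
[341. 183.]
```

View pics/w6.png

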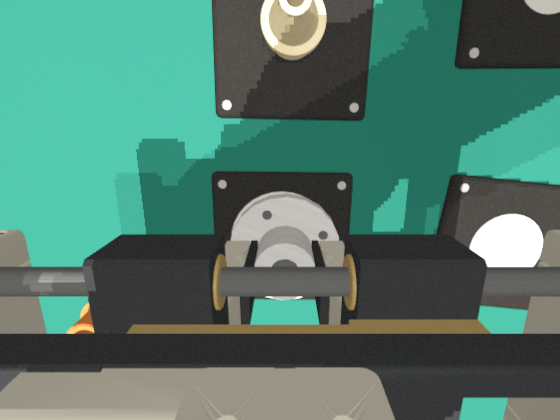

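The tile's holes at (222,184) and (341,186) match the predicted disc. The hub's flange edge is at row 193, about 3 mm short in x, so I correct and lower. The sleeve disc is at (506,249).

>>> play_rows(plan=[[-0.25, 0, 0.3, 0, 0, 0], [0, 0, 0.4, 0, 0, 0], [0, 0, 0.25, 0, 0, 0], [0, 0, 0.15, 0, 0, 0], [0, 0, 0, 0, 0, 0], [0, 0, 0, 0, 0, 0]])

```text
clock: 13.22
tool_pos: [0.6001, 0.1205, 0.041]
orientation: [-180.0, 0.0, -180.0]
force: [-5.0, -0.1, 11.8]
opening: 0.0282
gripper_force: 30.0
```

```bash
python3 - <<'E'
from h import *
w=snapshot('wrist')
for uv in [(506,249),(466,188)]:print(uv,back(w,uv,.008))
E
```

```text
(506, 249) [0.6021 0.2514 0.008 ]
(466, 188) [0.5656 0.2224 0.008 ]
```

>>> play_rows(plan=[[0, 0, 0, 0, 0, 0], [0, 0, 0, 0, 0, 0], [0, 0, 0, 0, 0, 0], [0, 0, 0, 0, 0, 0], [0, 0, 0, 0, 0, 0], [0, 0, -1.5, 0, 0, 0], [0, 0, -4, 0, 0, 0], [0, 0, -4, 0, 0, 0]], grip=6.8)

```text
clock: 13.93
tool_pos: [0.5988, 0.1198, 0.134]
orientation: [-179.9, -0.3, 180.0]
force: [0.3, 1.6, 0.0]
opening: 0.0674
gripper_force: 0.0
```

>>> play_rows(plan=[[0.7, -3.0, 0, 0, 0, 0], [0.7, -3.0, 0, 0, 0, 0], [0.7, -3.0, 0, 0, 0, 0], [0.7, -3.0, 0, 0, 0, 0], [0.7, -3.0, 0, 0, 0, 0], [0.7, -3.0, 0, 0, 0, 0], [0.65, -3.05, 0, 0, 0, 0], [0, 0, 2.5, 0, 0, 0], [0, 0, 3, 0, 0, 0], [0, 0, 2.5, 0, 0, 0], [0, 0, 2, 0, 0, 0], [0, 0, 1.1, 0, 0, 0], [0, 0, 0, 0, 0, 0]])

```text
clock: 15.02
tool_pos: [0.55, -0.0903, 0.0214]
orientation: [-180.0, -0.3, 180.0]
force: [-0.4, -0.1, 0.8]
opening: 0.0678
gripper_force: 0.0
```

```bash
python3 - <<'E'
from h import *
o=get_obs();t=o['tool_pos'];print(t,o['orientation'],o['force'],o['opening'])
w=look('w7.png',('sleeve_mid',))
look(None,('hub_mid',),'scene');look(None,('hub_mid','nozzle_mid'),'side')
print(proj(w,[t[0]-.0225,t[1],.044]),proj(w,[t[0],t[1]-.0225,.044]),proj(w,[t[0],t[1]+.0225,.044]),proj(w,[t[0]-.0225,t[1],0]))
E
```

```text
[ 0.54997406 -0.09032728  0.02139707] [-179.96374876   -0.26087958  179.97764964] [-0.43159694 -0.05400763  0.84802451] 0.06775204957915025
sleeve_mid [([0.555, -0.088, 0.022], 0.79)]
hub_mid [([0.603, 0.124, 0.028], 0.83)]
hub_mid [([0.595, 0.12, 0.023], 0.6)]
nozzle_mid [([0.481, 0.12, 0.035], 0.72), ([0.358, -0.187, 0.024], 0.49), ([0.495, -0.195, 0.024], 0.47), ([0.595, 0.124, 0.025], 0.46)]
[282. 246.] [228. 296.] [337. 296.] [283. 215.]
```

View pics/w7.png

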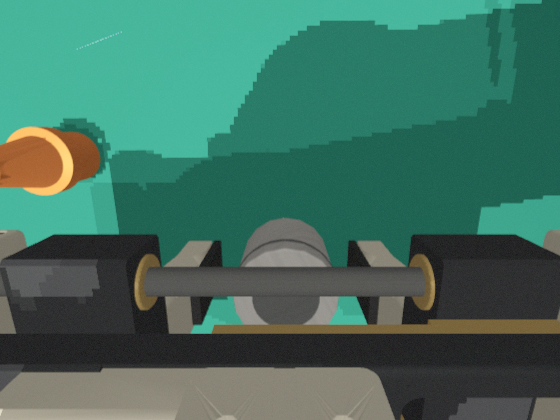

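The sleeve sits well between the pads, with its foot edge at row 218 where 215 was predicted (about +2 mm in x). Gripping and carrying.

>>> play_rows(plan=[[0, 0, 0, 0, 0, 0], [0, 0, 0, 0, 0, 0], [0, 0, 0, 0, 0, 0], [0, 0, 0, 0, 0, 0], [0, 0, 0, 0, 0, 0], [0, 0, 0, 0, 0, 0], [0, 0, 0, 0, 0, 0], [0, 0, -2.5, 0, 0, 0], [0, 0, -4, 0, 0, 0], [0, 0, -4, 0, 0, 0]], grip=3.5)

```text
clock: 16.2
tool_pos: [0.5501, -0.0903, 0.1285]
orientation: [-180.0, -0.3, 180.0]
force: [1.7, -0.1, -1.7]
opening: 0.0446
gripper_force: 30.0
```

>>> play_rows(plan=[[-0.2, 1.5, 0, 0, 0, 0], [-0.5, 3.3, 0, 0, 0, 0], [-0.5, 3.3, 0, 0, 0, 0], [-0.5, 3.3, 0, 0, 0, 0], [-0.5, 3.3, 0, 0, 0, 0], [-0.5, 3.3, 0, 0, 0, 0], [-0.5, 3.3, 0, 0, 0, 0], [-0.5, 3.3, 0, 0, 0, 0], [-0.5, 3.3, 0, 0, 0, 0], [-0.5, 3.3, 0, 0, 0, 0], [-0.4, 2.4, 0, 0, 0, 0], [0, 1.05, 0, 0, 0, 0], [0, 0, 2.5, 0, 0, 0], [0, 0, 3, 0, 0, 0], [0, 0, 2.2, 0, 0, 0], [0, 0, 0.8, 0, 0, 0], [0, 0, 0, 0, 0, 0], [0, 0, 0, 0, 0, 0]])

```text
clock: 17.7
tool_pos: [0.6029, 0.2562, 0.0441]
orientation: [-180.0, -0.0, -180.0]
force: [0.7, -0.2, -0.9]
opening: 0.0445
gripper_force: 30.0
```

```bash
python3 - <<'E'
from h import *
o=get_obs();t=o['tool_pos'];print(t,o['orientation'],o['force'],o['opening'])
w=look('w8.png',('sleeve_mid','spot_sleeve'))
look(None,('sleeve_mid','spot_sleeve'),'scene');look(None,('sleeve_mid','spot_sleeve'),'side')
print(proj(w,[t[0]-.0225,t[1],t[2]-.0225]))
for a in(-.035,.035): print(proj(w,[.603-.035,.2555+a,.008]))
E
```

```text
[0.60290325 0.25621574 0.04412167] [-1.79964280e+02 -8.94112815e-03 -1.79997531e+02] [ 0.65683742 -0.22840488 -0.93202997] 0.044520726661625896
sleeve_mid [([0.604, 0.259, 0.04], 0.75)]
spot_sleeve []
sleeve_mid [([0.602, 0.255, 0.04], 0.8)]
spot_sleeve [([0.6, 0.254, 0.042], 0.34)]
sleeve_mid [([0.602, 0.255, 0.043], 0.71)]
spot_sleeve [([0.602, 0.257, 0.009], 0.57), ([0.48, 0.123, 0.008], 0.41), ([0.601, 0.257, 0.041], 0.35), ([0.669, -0.081, 0.015], 0.29)]
[283. 214.]
[220. 187.]
[344. 186.]
```

View pics/w8.png

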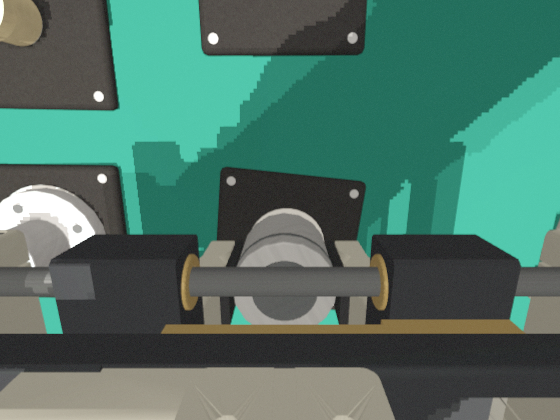

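The tile is turned about 6°, with holes at (231,181) and (355,194), so the disc centre is about 2 mm further in y. Adjusting and lowering.

>>> play_rows(plan=[[0.1, 0.2, 0.5, 0, 0, 0], [0, 0, 0.5, 0, 0, 0], [0, 0, 0.25, 0, 0, 0], [0, 0, 0.15, 0, 0, 0], [0, 0, 0, 0, 0, 0], [0, 0, 0, 0, 0, 0]])

```text
clock: 18.65
tool_pos: [0.6014, 0.2586, 0.0319]
orientation: [-180.0, 0.0, -179.9]
force: [-9.2, -0.5, 20.2]
opening: 0.0445
gripper_force: 30.0
```

>>> play_rows(plan=[[0, 0, 0, 0, 0, 0], [0, 0, 0, 0, 0, 0], [0, 0, 0, 0, 0, 0], [0, 0, 0, 0, 0, 0], [0, 0, 0, 0, 0, 0], [0, 0, -2, 0, 0, 0], [0, 0, -4, 0, 0, 0], [0, 0, -4, 0, 0, 0]], grip=6.4)

```text
clock: 19.32
tool_pos: [0.6006, 0.2576, 0.129]
orientation: [-179.8, -0.2, 180.0]
force: [1.3, 1.1, 0.8]
opening: 0.0641
gripper_force: 0.0
```

>>> play_rows(plan=[[-0.6, -3.1, 0, 0, 0, 0], [-0.6, -3.1, 0, 0, 0, 0], [-0.6, -3.1, 0, 0, 0, 0], [-0.6, -3.1, 0, 0, 0, 0], [-0.6, -3.1, 0, 0, 0, 0], [-0.6, -3.1, 0, 0, 0, 0], [-0.6, -3.1, 0, 0, 0, 0], [-0.6, -3.1, 0, 0, 0, 0], [-0.6, -3.1, 0, 0, 0, 0], [-0.6, -3.1, 0, 0, 0, 0], [-0.6, -3.3, 0, 0, 0, 0], [0, 0, 2.5, 0, 0, 0], [0, 0, 3, 0, 0, 0], [0, 0, 2, 0, 0, 0], [0, 0, 1, 0, 0, 0], [0, 0, 0, 0, 0, 0]], grip=5.6)

```text
clock: 20.65
tool_pos: [0.6659, -0.0848, 0.0418]
orientation: [-180.0, -0.3, 180.0]
force: [0.6, 0.2, -0.1]
opening: 0.0558
gripper_force: 0.0
```

```bash
python3 - <<'E'
from h import *
o=get_obs();t=o['tool_pos'];print(t,o['orientation'],o['force'],o['opening'])
w=look('w9.png',('bush_mid',))
look(None,('sleeve_mid',),'scene');look(None,('hub_mid','sleeve_mid','bush_mid'),'side')
print(proj(w,[t[0]-.017,t[1],.006]),proj(w,[t[0],t[1]-.017,.006]),proj(w,[t[0],t[1]+.017,.006]),proj(w,[t[0],t[1],.028]))
E
```

```text
[ 0.66590472 -0.08481584  0.04184528] [-179.97197868   -0.28573049  179.97533283] [ 0.57486614  0.19783268 -0.08117917] 0.055796627110022326
bush_mid [([0.667, -0.083, 0.014], 0.84), ([0.656, -0.003, 0.011], 0.83)]
sleeve_mid [([0.562, -0.194, 0.017], 0.73), ([0.6, 0.254, 0.027], 0.61)]
hub_mid [([0.597, 0.12, 0.027], 0.91), ([0.478, 0.119, 0.006], 0.39)]
sleeve_mid [([0.599, 0.259, 0.026], 0.61)]
bush_mid [([0.67, -0.084, 0.013], 0.63), ([0.656, -0.001, 0.013], 0.49)]
[283. 217.] [255. 245.] [312. 244.] [283. 260.]
```

View pics/w9.png

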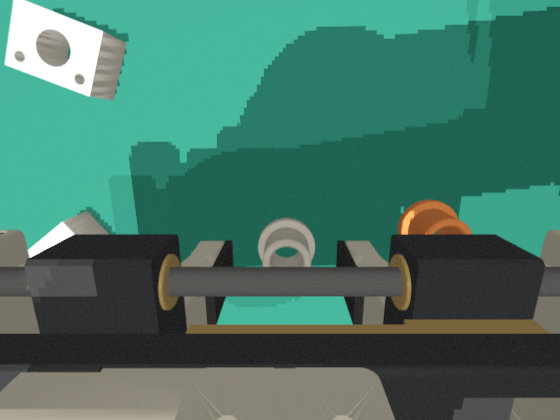

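The bush sits at columns 258–315 with its edge at row 218, within 2 mm of the prediction. The orange one at (435,230) is clear of the fingers. Going down to grip low.

>>> play_rows(plan=[[0, 0.1, 0.9, 0, 0, 0], [0, 0, 0.7, 0, 0, 0], [0, 0, 0.3, 0, 0, 0], [0, 0, 0, 0, 0, 0], [0, 0, 0, 0, 0, 0]])

```text
clock: 21.47
tool_pos: [0.6673, -0.0836, 0.0252]
orientation: [-180.0, -0.1, -180.0]
force: [0.7, -0.6, -0.2]
opening: 0.0562
gripper_force: 0.0
```

```bash
python3 - <<'E'
from h import *
for i in range(3):
    o=get_obs();print(o['tool_pos'],o['force']); snapshot('wrist')
E
```

```text
[ 0.66730706 -0.08361068  0.02518972] [ 0.68852558 -0.5677885  -0.17221694]
[ 0.66754465 -0.08358065  0.02554248] [-0.02338875 -0.35280297  0.08533041]
[ 0.66772839 -0.08359349  0.02581967] [ 0.66687018  0.29366683 -0.49983955]
```

>>> play_rows(plan=[[0, 0, 0.3, 0, 0, 0], [0, 0, 0, 0, 0, 0], [0, 0, 0, 0, 0, 0]])

```text
clock: 21.87
tool_pos: [0.6675, -0.0836, 0.0227]
orientation: [-180.0, -0.0, 180.0]
force: [-0.2, 0.7, 0.1]
opening: 0.0564
gripper_force: 0.0
```

>>> play_rows(plan=[[0, 0, 0, 0, 0, 0], [0, 0, 0, 0, 0, 0], [0, 0, 0, 0, 0, 0], [0, 0, 0, 0, 0, 0], [0, 0, 0, 0, 0, 0], [0, 0, 0, 0, 0, 0], [0, 0, 0, 0, 0, 0], [0, 0, 0, 0, 0, 0], [0, 0, 0, 0, 0, 0]], grip=2.5)

```text
clock: 22.62
tool_pos: [0.6676, -0.0835, 0.0229]
orientation: [-180.0, -0.0, -180.0]
force: [0.2, -1.1, -0.2]
opening: 0.0306
gripper_force: 29.7
```

>>> play_rows(plan=[[0, 0, -0.5, 0, 0, 0], [0, 0, -1, 0, 0, 0], [0, 0, -1.5, 0, 0, 0], [0, 0, 0, 0, 0, 0]])

```text
clock: 22.95
tool_pos: [0.6696, -0.0835, 0.0566]
orientation: [-180.0, 0.3, -180.0]
force: [0.7, 0.3, 0.3]
opening: 0.0311
gripper_force: 29.6
```

```bash
python3 - <<'E'
from h import *
o=get_obs();t=o['tool_pos'];print(t,o['opening'])
w=look('w10.png',('bush_mid',)); look(None,('bush_mid',),'scene');look(None,('bush_mid',),'side')
b=t[2]-.022
print(proj(w,[t[0]-.017,t[1],b+.006]),proj(w,[t[0]-.013,t[1],b+.028]),proj(w,[t[0]+.013,t[1],b+.028]),proj(w,[t[0],t[1],b+.028]))
cv2.imwrite('pics/c10.png',cv2.resize(cv2.imread('pics/w10.png')[180:330,180:390],(0,0),fx=3,fy=3))
E
```

```text
[ 0.66961307 -0.08354165  0.05657169] 0.031104835862778332
bush_mid [([0.666, -0.084, 0.052], 0.77), ([0.655, -0.001, 0.016], 0.68)]
bush_mid [([0.651, 0.001, 0.018], 0.7), ([0.67, -0.082, 0.042], 0.48)]
bush_mid [([0.655, 0.003, 0.01], 0.68), ([0.667, -0.083, 0.044], 0.53)]
[283. 228.] [283. 252.] [283. 302.] [283. 278.]
```

View pics/c10.png

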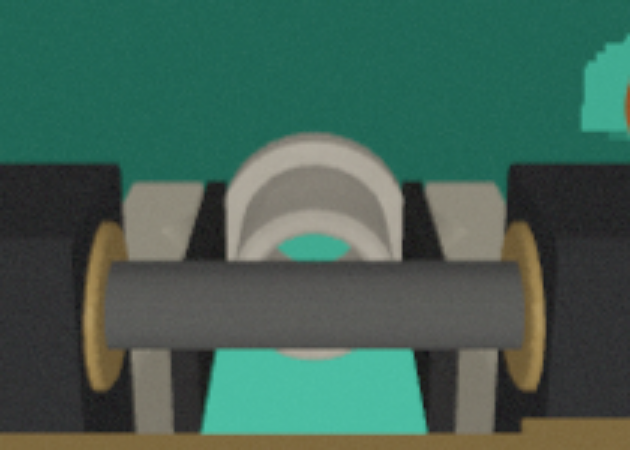

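The bush is held upright: its rim front is at row 249 and back at 299, where 252 and 302 were predicted, so about -1.5 mm in x. Carrying it over.

>>> play_rows(plan=[[0, 0, -2, 0, 0, 0], [0, 0, -3.5, 0, 0, 0], [0, 0, -2.5, 0, 0, 0], [0.85, 1.4, 0, 0, 0, 0], [1.75, 2.8, 0, 0, 0, 0], [1.75, 2.8, 0, 0, 0, 0], [1.75, 2.8, 0, 0, 0, 0], [1.75, 2.8, 0, 0, 0, 0], [1.75, 2.8, 0, 0, 0, 0], [1.75, 2.8, 0, 0, 0, 0], [1.75, 2.8, 0, 0, 0, 0], [1.75, 2.8, 0, 0, 0, 0], [1.75, 2.8, 0, 0, 0, 0], [1.75, 2.8, 0, 0, 0, 0], [1.75, 2.8, 0, 0, 0, 0], [0.85, 1.6, 0, 0, 0, 0], [0, 0, 0, 0, 0, 0]])

```text
clock: 24.67
tool_pos: [0.4566, 0.2571, 0.1326]
orientation: [180.0, 0.0, -179.8]
force: [0.6, -0.6, -0.6]
opening: 0.0306
gripper_force: 29.6
```

>>> play_rows(plan=[[0, 0, 2.5, 0, 0, 0], [0, 0, 3, 0, 0, 0], [0, 0, 2.2, 0, 0, 0], [0, 0, 1, 0, 0, 0], [0, 0, 0, 0, 0, 0], [0, 0, 0, 0, 0, 0]])

```text
clock: 25.17
tool_pos: [0.4583, 0.2542, 0.0458]
orientation: [-179.9, -0.0, 180.0]
force: [-0.2, 0.8, -0.2]
opening: 0.0313
gripper_force: 29.6
```

```bash
python3 - <<'E'
from h import *
o=get_obs();t=o['tool_pos'];print(t,o['orientation'],o['force'],o['opening'])
w=look('w11.png',('bush_mid','spot_bush'))
look(None,('bush_mid','spot_bush'),'scene');look(None,('bush_mid','spot_bush'),'side')
for a in(-.035,.035): print(proj(w,[.457-.035,.255+a,.008]))
E
```

```text
[0.45829106 0.25415357 0.0458293 ] [-1.79936496e+02 -3.23441067e-02  1.79997063e+02] [-0.15629169  0.80027101 -0.15247104] 0.03127063362749181
bush_mid [([0.459, 0.254, 0.04], 0.94)]
spot_bush []
bush_mid [([0.652, 0.001, 0.016], 0.7), ([0.461, 0.255, 0.036], 0.41)]
spot_bush [([0.455, 0.256, 0.011], 0.75)]
bush_mid []
spot_bush [([0.458, 0.255, 0.01], 0.62)]
[223. 184.]
[346. 183.]
```

View pics/w11.png

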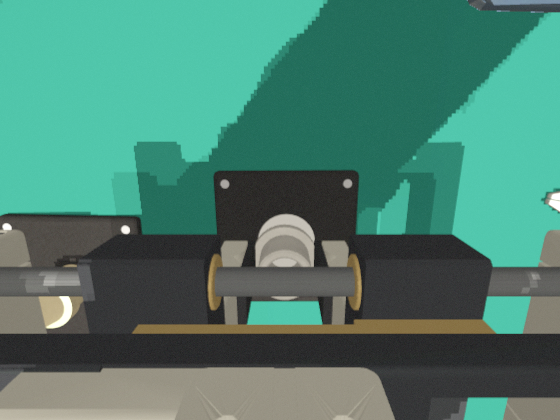

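The tile's holes at (225,184) and (347,184) put the disc at (.457,.256), and the bush is within 2 mm of it. Lowering and releasing.

>>> play_rows(plan=[[0, 0.1, 0.6, 0, 0, 0], [0, 0, 0.5, 0, 0, 0], [0, 0, 0.25, 0, 0, 0], [0, 0, 0.15, 0, 0, 0], [0, 0, 0, 0, 0, 0], [0, 0, 0, 0, 0, 0]])

```text
clock: 26.12
tool_pos: [0.4577, 0.2551, 0.0308]
orientation: [-179.9, -0.0, -180.0]
force: [-3.7, -1.3, 4.6]
opening: 0.031
gripper_force: 30.0
```

>>> play_rows(plan=[[0, 0, 0, 0, 0, 0], [0, 0, 0, 0, 0, 0], [0, 0, 0, 0, 0, 0], [0, 0, 0, 0, 0, 0], [0, 0, 0, 0, 0, 0], [0, 0, -2, 0, 0, 0], [0, 0, -4, 0, 0, 0], [0, 0, -4, 0, 0, 0], [-2, -1, -3.4, 0, 0, 0], [-2, -1, -3.4, 0, 0, 0], [-2, -1, -3.4, 0, 0, 0], [-2, -1, -3.4, 0, 0, 0], [-2, -1, -3.4, 0, 0, 0], [-2, -1, -3, 0, 0, 0], [-2, -1, 0, 0, 0, 0], [-2, 0, 0, 0, 0, 0], [-2, 0, 0, 0, 0, 0], [0, 0, 0, 0, 0, 0]], grip=5.5)

```text
clock: 27.62
tool_pos: [0.6405, 0.1849, 0.3293]
orientation: [-179.9, -0.1, 179.9]
force: [-1.2, 0.3, -1.1]
opening: 0.0551
gripper_force: 0.0
```

```bash
python3 - <<'E'
from h import *
T=('hub_mid','sleeve_mid','bush_mid','nozzle_mid','block_a_mid','spot_hub','spot_sleeve','spot_bush','spot_nozzle')
w=look('w12.png',T)
for c in('scene','side'): print(c);look(None,T,c)
E
```

```text
hub_mid [([0.599, 0.119, 0.03], 0.66), ([0.602, 0.259, 0.03], 0.45)]
sleeve_mid [([0.603, 0.266, 0.026], 0.7)]
bush_mid [([0.458, 0.256, 0.026], 0.62)]
nozzle_mid [([0.485, 0.124, 0.031], 0.68)]
block_a_mid [([0.67, -0.207, 0.011], 0.92)]
spot_hub [([0.601, 0.264, 0.025], 0.46)]
spot_sleeve [([0.605, 0.26, 0.012], 0.62)]
spot_bush [([0.457, 0.255, 0.012], 0.86)]
spot_nozzle [([0.489, 0.122, 0.006], 0.82)]
scene
hub_mid [([0.599, 0.121, 0.028], 0.95), ([0.482, 0.122, 0.032], 0.6)]
sleeve_mid [([0.599, 0.258, 0.028], 0.67)]
bush_mid [([0.655, 0.003, 0.014], 0.76), ([0.458, 0.256, 0.02], 0.67)]
nozzle_mid [([0.484, 0.123, 0.031], 0.73), ([0.494, -0.193, 0.025], 0.68), ([0.36, -0.19, 0.028], 0.57)]
block_a_mid [([0.666, -0.214, 0.009], 0.61), ([0.479, 0.123, 0.008], 0.44)]
spot_hub [([0.596, 0.117, 0.011], 0.69)]
spot_sleeve [([0.604, 0.256, 0.009], 0.55)]
spot_bush [([0.456, 0.256, 0.012], 0.64), ([0.484, 0.125, 0.034], 0.5)]
spot_nozzle [([0.478, 0.123, 0.008], 0.66)]
side
hub_mid [([0.598, 0.122, 0.025], 0.58), ([0.598, 0.117, 0.005], 0.18)]
sleeve_mid [([0.601, 0.258, 0.027], 0.89)]
bush_mid [([0.456, 0.255, 0.024], 0.69), ([0.458, 0.255, 0.011], 0.55), ([0.659, -0.002, 0.01], 0.46)]
nozzle_mid [([0.48, 0.12, 0.031], 0.66), ([0.358, -0.187, 0.027], 0.54), ([0.494, -0.193, 0.02], 0.46)]
block_a_mid [([0.674, -0.214, 0.009], 0.44)]
spot_hub [([0.601, 0.121, 0.006], 0.61)]
spot_sleeve [([0.603, 0.259, 0.012], 0.82)]
spot_bush [([0.455, 0.256, 0.008], 0.81)]
spot_nozzle [([0.48, 0.121, 0.008], 0.97)]
```

View pics/w12.png

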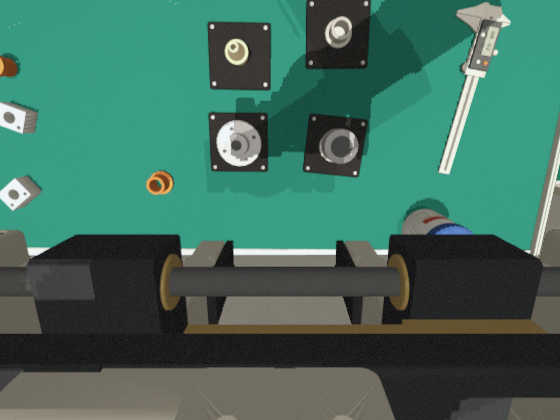

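All four parts stand upright on their tiles: hub (239,143), sleeve (338,146), bush (339,32), nozzle (236,50). The networks put each within about 5 mm of its disc, and the blocks have not moved.

```bash
python3 -c "
from h import *
print(close_job())"
```

```text
the job is handed in; nothing more can be done
None
```

The hub, sleeve, bush and nozzle each stand upright on the tile that matches their foot, within about 5 mm of the disc centre by the last camera check; the blocks were left alone, and the job was handed in after about 28 s with no verdict shown.

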